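File the honing stone on edge and line up the rack

ROBOT

A 6-joint arm with a two-finger parallel gripper is mounted at the origin on the work surface. World frame = base frame: x ahead of the robot, y to its left, z up, the work surface at z = 0. Lengths are in m, angles in rad, forces in N, time in s.
With the tool pointing down it reaches from about 0.3 to 0.775 m from the base axis. Payload 14.6 kg.
Tool frame: the origin (TCP) lies at the very end of the fingers, on their centre line; the grasp point (between the pads) lies robot.tcp_to_grasp behind it (robot.tcp_to_grasp is the distance from the TCP to the grasp point, in m); z points along the fingers, y is the line along which they close (so a half turn about z gives the same grasp; the last joint's range is limited). The gripper opens to 94 mm and grips with 3 to 60 N. Pads are 16 mm wide; open, the fingers measure 119 mm over their backs; the gripper's body (75 mm by 177 mm) begins 78 mm behind the grasp point.
Start: joints at [1.249, 0.3, 1.521, -0, 1.321, -0.067], TCP at [0.139, 0.532, 0.205] pointing down, gripper open.
Joint ranges: [-3.03, 3.03], [-0.79, 2.21], [0.23, 2.52], [-1.04, 4.18], [0, 3.07], [-2.55, 2.55]. Speed limits (rad/s): [2.22, 2.22, 2.57, 3.14, 3.14, 3.14].

INTERFACE

Orientations are given as a unit quaternion [w, x, y, z].
In Python, from plant import robot gives the robot as it stands. The module is installed in compiled form; this text tells all that it offers.
- The arm moves only by the tool carry_out, never from a script. Its argument "rows" is a list of rows, each an object of numbers: "tx", "ty", "tz": the shift along the tool's x, y, z normalised to -1 to 1, where 1 is 40 cm; "wx", "wy", "wz": the turn, a rotation vector about the tool's x, y, z normalised to -1 to 1, where 1 is pi rad; "grip": the opening, from -1 (shut) to 1 (fully open). In form: [{"tx": .., "ty": .., "tz": .., "wx": .., "wy": .., "wz": .., "grip": ..}, ...]. A call has 1 to 10 rows; each row shifts and turns the commanded pose from where the row before left it, along the tool's axes as they then stand; what a row does not reach is not made up. A row lasts 1/8 s, in which the tool goes at most 62.5 mm and 10.7 degrees, less where a joint would pass 70% of its speed; a pose out of reach is approached as far as the arm can. A call with a number of a shift or a turn outside -1 to 1 is refused whole. A call with a gripper value outside its range is refused whole. The fingers move at their own pace and stop on an object; the grip force is fixed at half the most. Time passes only in rows, so rows that do not move let the fingers close. It gives the time, the measured TCP pose, the force, the opening and the grip force at its end, in the units of the state.
- robot.sense(): the state, without advancing time (a new reading comes with each control period).
- robot.snapshot(name): name is "side" or "top"; returns (picture, depth): 384x512x3 uint8, red, green, blue; 384x512 float32, m along the optical axis (not along the pixel's ray), 0 where there is no reading.
- robot.camera_info(name): a dict with "fovy" (degrees; the focal length in pixels is half the picture's height over the tangent of half this angle, whatever the lens; pixels are square), "cx", "cy" (the principal point, pixels), "R" (3x3) and "t" (3): a world point X has camera coordinates R X + t. Camera axes: x right, y down, z forward; pixel columns grow to the right and rows downward; lengths in m; the calibration is good to about 2 mm. A picture is of the moment at which its call begins. camera_info takes no time and is no camera call.
- robot.finish_job(): hands the job in; it is judged then, once.
The state is a dict: "time_s": time; "joints": joint angles; "qd": joint speeds; "effort": joint torques, N m; "position": TCP position; "orientation": TCP orientation; "ft_force": force on the tool from outside, world axes, zero at the start; "moment": the same for the moment, N m; "opening": finger opening in m; "gripper_force": force on a finger pad.
Only numpy, scipy, OpenCV 4.12 (cv2) and the standard library are available. Lean on these libraries where they do the work, as an engineer would, in place of code of your own. Each camera call takes 0.05 s, during which the arm holds its last target. There are 200 camera calls.

TASK

Stand the honing stone that lies on the small steel block upright on its long edge in the empty slot of the wooden stone rack, without dropping it. Push it and the two stones already standing in the rack along their slots, away from the robot, until all three ends touch the brass fence and line up. The fence is only held by friction: feel for it gently and do not shift it, and leave the other things on the bench where they are.

Things in the scene. Friction and masses are not known exactly. Their poses are not given: they have to be found in the camera images.
- stone: The loose honing stone, a plain grey slab 68 x 50 x 12 mm (along its own x, y, z), about 110 g; origin at its centre. It starts flat (z up) on the block, its ends overhanging the block by 14 mm each. Either long edge may go down and either end may face the fence.
- block: Fixed steel bench block 40 x 40 x 22 mm high, under the stone; origin at the centre of its underside.
- rack: Fixed dark wood rack. Origin on the bench; x along the slots to the fence (away from robot), y across, z up. Base board 190 x 130 mm (x -90 to +100), 8 mm thick; its top is the slots' floor. Three slots 15 mm wide at y = -40, 0, +40 mm between four fins (x -24 to +30 mm, z 8 to 26 mm); the board is open before and behind the fins.
- inlay: Thin flat brass inlay, 20 x 8 mm, in the floor of the empty slot, on its centre line (somewhere along the slot); it only marks that slot and cannot be touched. Origin on the floor of the slot, axes as the rack's.
- slip_a: A narrower grey stone, 100 x 12 x 36 mm (along its own x, y, z), about 110 g, already standing on its long edge in one of the slots, free to slide along it; origin at its centre (26 mm above the bench).
- slip_b: The same as slip_a, in another slot.
- fence_face (a point): Middle of the lower edge of the fence's face that the stones must touch. The fence is a brass bar across all three slots, 130 mm long, 12 mm thick (behind the face), from 8 to 24 mm above the bench; axes as the rack's. It slides on the rack along x when pushed with more than about 8 N.
- loupe: Black eye loupe, 34 mm across, 24 mm high; origin under its centre. Bystander.
- screwdriver: Small screwdriver lying flat, 110 mm long. Bystander.
- tin: Flat round aluminium tin, 44 mm across, 24 mm high. Bystander.
- bezel: Steel watch bezel ring, 42 mm across, 6 mm high. Bystander.
- dish: White shallow dish, 70 mm across, 16 mm high. Bystander.
- beeswax: Block of beeswax 50 x 32 x 20 mm. Bystander.

How it is judged:
At the end, for the whole second after the job is handed in: All three stones stand still on their long edges on the rack's floor (height within 3 mm, within 0.2 rad of upright, 0.12 rad of the slot's line), the stone in the formerly empty slot (within 5 mm of its middle), and each far end touches the fence (gap under 3 mm) (x of stone in the frame of fence_face between -0.037 and -0.0315 m and z of stone in the frame of rack between 0.03 and 0.036 m and angle between the x axis of each of stone, slip_a, slip_b and the x axis of rack, either way round below 0.12 rad and angle between the z axis of stone and the y axis of rack, either way round below 0.2 rad and linear speed of each of stone, slip_a, slip_b below 0.02 m/s and x of slip_a in the frame of fence_face between -0.053 and -0.0475 m and z of slip_a in the frame of rack between 0.023 and 0.029 m and angle between the y axis of each of slip_a, slip_b and the y axis of rack, either way round below 0.2 rad and x of slip_b in the frame of fence_face between -0.053 and -0.0475 m and z of slip_b in the frame of rack between 0.023 and 0.029 m and y of stone in the frame of inlay between -0.005 and 0.005 m).
It fails at once if the fence is shifted by more than 4 mm (distance of fence_face from where it was at the start of the episode above 0.004 m).
It fails at once if the stone is dropped (falls free faster than 0.6 m/s) (contact force between the fingers and stone below 0.05 N and linear speed of stone above 0.6 m/s).
It fails at once if one of the other things on the bench is moved by more than 20 mm (distance of any of loupe, screwdriver, tin, bezel, dish, beeswax from where it was at the start of the episode above 0.02 m).
It also fails if it takes over 66 s, if anything falls off the work surface, if the arm or the gripper's body presses on something with over 40 N, if the wrist force passes 120 N, or if a joint passes its speed limit or range.

## Working session

There is one attempt and no reset: what is moved stays moved. The work goes in short steps, Python scripts to look and compute and a tool call to move; the robot and the scene stay as the last step left them, time stands still between calls to the robot, and variables do not carry over. Pictures are saved under pics/ and viewed, at most 10 in all, crops included, and the job is handed in when it is done.

Besides the shell and the picture viewer there is one more tool, called after "Call:" by a JSON object that holds its "name" and its "arguments", one argument or row to a line. carry_out: Moves the arm, as the interface text tells. Scaled input: -1 to 1 covers 40 cm each way for a shift and pi rad each way for a turn. Its arguments: {"type":"object","properties":{"rows":{"type":"array","items":{"type":"object","properties":{"tx":{"type":"number"},"ty":{"type":"number"},"tz":{"type":"number"},"wx":{"type":"number"},"wy":{"type":"number"},"wz":{"type":"number"},"grip":{"type":"number"}}}}},"required":["rows"]}

```bash
mkdir -p pics
cat > h.py <<'E'
import numpy as np, cv2
from plant import robot
def cam(n):
    c=robot.camera_info(n); c['f']=192/np.tan(np.radians(c['fovy'])/2); c['R']=np.array(c['R']); c['t']=np.array(c['t']); return c
def world(n,d,u,v):
    c=cam(n); z=d[int(v),int(u)]; return c['R'].T@(np.array([(u-c['cx'])/c['f']*z,(v-c['cy'])/c['f']*z,z])-c['t'])
def onplane(n,u,v,h):
    c=cam(n); r=c['R'].T@np.array([(u-c['cx'])/c['f'],(v-c['cy'])/c['f'],1]); o=-c['R'].T@c['t']; return o+r*(h-o[2])/r[2]
def proj(n,X):
    c=cam(n); p=c['R']@np.array(X)+c['t']; return c['f']*p[:2]/p[2]+[c['cx'],c['cy']]
def grab(n,f):
    p,d=robot.snapshot(n); cv2.imwrite(f'pics/{f}.png',p[...,::-1]); np.save(f'pics/{f}.npy',d); return p,d
E
python3 - <<'E'
from h import *
for n in('top','side'):
    grab(n,n+'0'); c=cam(n); print(n,c['f'],c['cx'],c['cy'],c['R'].round(3).tolist(),c['t'])
print(robot.sense(),robot.tcp_to_grasp)
E
```

```text
top 412.47861428776065 244.79250385797937 183.99338426033034 [[0.028, -1.0, 0.005], [-0.999, -0.028, -0.031], [0.031, -0.005, -1.0]] [-0.01316772  0.53934552  1.12177989]
side 383.1396247387583 258.83407550537726 187.6604161415131 [[0.956, -0.293, 0.008], [-0.203, -0.68, -0.705], [0.212, 0.672, -0.709]] [-0.54004281  0.15560641  0.82334364]
{'time_s': 0.1, 'joints': array([ 1.24942460e+00,  3.00427395e-01,  1.52149629e+00, -4.59759508e-06,
        1.32070000e+00, -6.65638358e-02]), 'qd': array([ 1.64077684e-03, -4.36696159e-05, -2.22190605e-03, -1.06344238e-03,
        2.43709540e-03, -4.53122981e-04]), 'effort': array([ 2.75064049e-03, -5.32645833e+01, -3.53280973e+01,  7.09920796e-02,
        2.35831324e-02, -5.65484333e-05]), 'position': array([0.13854566, 0.53202968, 0.20494617]), 'orientation': array([-9.71818274e-05,  1.27058977e-01,  9.91895030e-01, -5.06274788e-04]), 'ft_force': array([ 0.25678352, -0.18313701, -1.18917154]), 'moment': array([0.07329293, 0.02592402, 0.02844372]), 'gripper_force': 0.0, 'opening': 0.0935492605221014} 0.0188
```

View pics/top0.png

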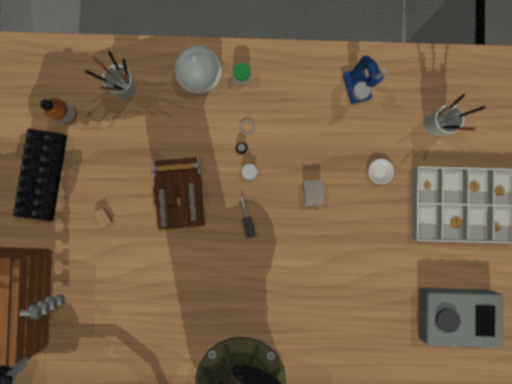

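View pics/side0.png

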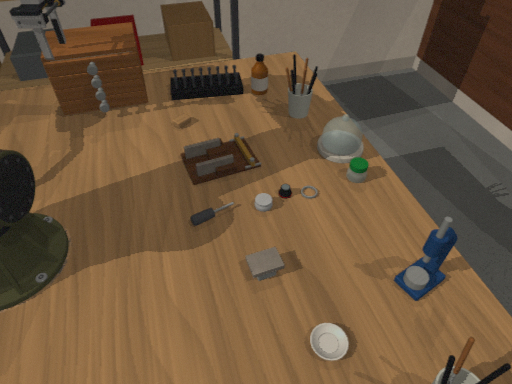

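The top view shows the rack at about (180,193), with the fence on its far side at (177,165), slips at (163,208) and (193,195), and the inlay at (179,201). The stone is at (314,193). The side view shows the rack at (220,158) and the stone at (265,263). I'll enlarge these.

Run:
```python
import cv2,numpy as np
t=cv2.imread('pics/top0.png');s=cv2.imread('pics/side0.png')
r=lambda a,k:cv2.resize(a,None,fx=k,fy=k,interpolation=cv2.INTER_CUBIC)
a=r(t[150:235,145:212],7); b=r(t[173:213,296:332],5)
o=np.zeros((600,670,3),np.uint8); o[:595,:469]=a; o[:200,480:660]=b
cv2.imwrite('pics/c1.png',o)
a=r(s[130:185,175:265],6); b=r(s[243:283,240:290],5)
o=np.zeros((560,560,3),np.uint8); o[:330,:540]=a; o[340:540,:250]=b
cv2.imwrite('pics/c2.png',o)
```

```text
(no output)
```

View pics/c1.png

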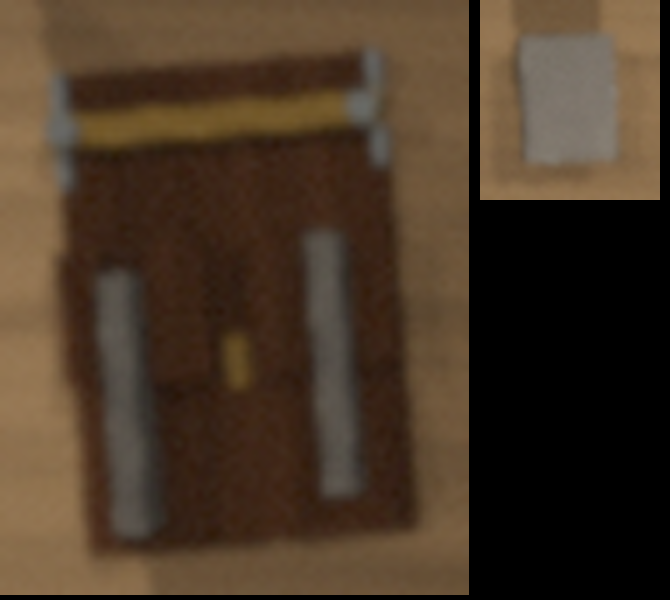

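View pics/c2.png

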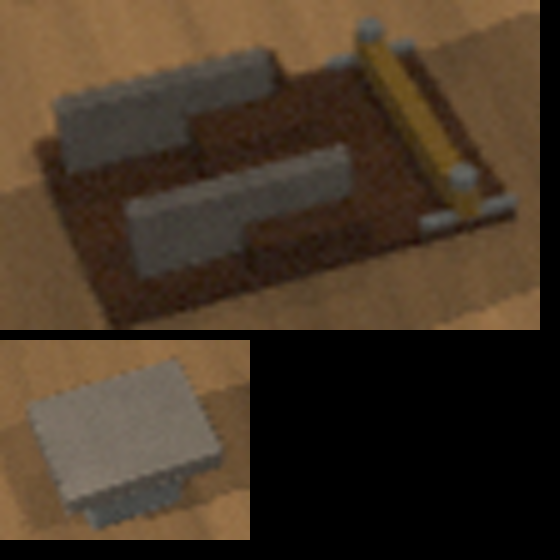

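```bash
cat >> h.py <<'E'
def tri(a,b):
    A=[];y=[]
    for n,(u,v) in (('top',a),('side',b)):
        c=cam(n); P=np.c_[c['R'],c['t']]; x=(u-c['cx'])/c['f']; w=(v-c['cy'])/c['f']
        for r in (x*P[2]-P[0], w*P[2]-P[1]): A.append(r[:3]); y.append(-r[3])
    s=np.linalg.lstsq(np.array(A),np.array(y),rcond=None); return s[0]
E
python3 - <<'E'
from h import *
T=lambda x,y:(145-.43+x/7,150-.43+y/7)
TS=lambda x,y:(296-.4+(x-480)/5,173-.4+y/5)
S=lambda x,y:(175-.42+x/6,130-.42+y/6)
SS=lambda x,y:(240-.4+x/5,243-.4+(y-340)/5)
P=np.array([tri(TS(*a),SS(*b)) for a,b in [((526,163),(30,410)),((521,36),(180,362)),((613,36),(220,455)),((616,161),(68,500))]])
print('stone',P.round(4),P.mean(0).round(4)); 
d=P[1]-P[0]+P[2]-P[3]; print('yaw',np.arctan2(d[1],d[0]), np.linalg.norm(d)/2)
R={k:tri(T(*a),S(*b)) for k,a,b in [('NL',(93,553),(38,145)),('NR',(412,527),(115,325)),('slipLnear',(112,537),(57,100)),('slipLfar',(97,270),(265,50)),('slipRnear',(322,496),(128,200)),('slipRfar',(306,230),(342,147)),]}
for k in R: print(k,R[k].round(4))
for k,p,h in [('NL',(93,553),.008),('NR',(412,527),.008),('inlay',(237,361),.008),('inlaynear',(240,389),.008),('inlayfar',(234,333),.008),('fenceL',(80,150),.008),('fenceR',(345,124),.008),
 ('sLnearL',(112,537),.044),('sLfarL',(97,270),.044),('sRnearR',(362,496),.008),('sRnearL',(322,496),.044),('sRfarL',(306,230),.044),('sRfarR',(340,230),.044),('slotL',(205,388),.026),('slotR',(262,388),.026)]:
    print(k,onplane('top',*T(*p),h).round(4))
dt=np.load('pics/top0.npy');ds=np.load('pics/side0.npy')
print('depth stone',world('top',dt,314,192),world('side',ds,265,260),'bench',world('top',dt,280,193),world('side',ds,265,300),'board',world('top',dt,180,215),'slips',world('top',dt,162,205),world('top',dt,192,198))
E
```

```text
stone [[ 0.4865 -0.1604  0.0325]
 [ 0.5542 -0.156   0.0334]
 [ 0.5551 -0.2051  0.0342]
 [ 0.4889 -0.2081  0.0356]] [ 0.5212 -0.1824  0.0339]
yaw 0.05588658254858653 0.06699649627774452
NL [0.4112 0.2353 0.0091]
NR [0.4244 0.1119 0.0052]
slipLnear [0.4213 0.2211 0.0444]
slipLfar [0.5203 0.2305 0.0439]
slipRnear [0.4391 0.1421 0.0473]
slipRfar [0.5373 0.1519 0.0453]
NL [0.4113 0.2355 0.008 ]
NR [0.4248 0.1116 0.008 ]
inlay [0.4876 0.1819 0.008 ]
inlaynear [0.4767 0.1804 0.008 ]
inlayfar [0.4985 0.1834 0.008 ]
fenceL [0.5684 0.246  0.008 ]
fenceR [0.5815 0.1426 0.008 ]
sLnearL [0.4205 0.2213 0.044 ]
sLfarL [0.5211 0.2304 0.044 ]
sRnearR [0.4363 0.1315 0.008 ]
sRnearL [0.4381 0.1426 0.044 ]
sRfarL [0.5384 0.1518 0.044 ]
sRfarR [0.5388 0.139  0.044 ]
slotL [0.4771 0.191  0.026 ]
slotR [0.4777 0.1692 0.026 ]
depth stone [ 0.52245307 -0.18454548  0.03096656] [ 0.52207972 -0.18178595  0.03523012] bench [ 5.17598066e-01 -9.60658259e-02  2.51177090e-04] [ 0.50159163 -0.24833466 -0.0017699 ] board [0.44986429 0.17642747 0.00759312] slips [0.47664702 0.21999543 0.04093294] [0.49743307 0.14035751 0.04660424]
```

```bash
cat >> h.py <<'E'
from scipy.spatial.transform import Rotation as Ro
def ori(yaw,th): # tool y along yaw, tool z down, then turned th about tool y
    y=np.array([np.cos(yaw),np.sin(yaw),0]); z=np.array([0,0,-1.]); return Ro.from_matrix(np.c_[np.cross(y,z),y,z])*Ro.from_rotvec([0,th,0])
def plan(p1,R1,n,p0=None,R0=None,show=True):
    s=robot.sense()
    if p0 is None: p0=s['position']; q=s['orientation']; R0=Ro.from_quat([*q[1:],q[0]])
    w=(R0.inv()*R1).as_rotvec()/n; d=(np.array(p1)-p0)/n; R=R0
    for i in range(n):
        print((R.inv().apply(d)/.4).round(4).tolist(),(w/np.pi).round(4).tolist()); R=R*Ro.from_rotvec(w)
    print('per row mm',np.linalg.norm(d)*1e3,'deg',np.degrees(np.linalg.norm(w)))
ST=np.array([.5215,-.183,.028]); YS=.047
RK=np.array([.5076,.1835,0]); YR=.1
def rack(x,y,z): return RK+Ro.from_euler('z',YR).apply([x,y,z])
E
python3 - <<'E'
from h import *
R=ori(YS,-np.pi/4); z=R.apply([0,0,1])
plan(ST+z*(.015-.09),R,16)
E
```

```text
[-0.0836, -0.0851, 0.0194] [0.0099, -0.0134, 0.0239]
[-0.0888, -0.0779, 0.0256] [0.0099, -0.0134, 0.0239]
[-0.0931, -0.0702, 0.0317] [0.0099, -0.0134, 0.0239]
[-0.0966, -0.062, 0.0378] [0.0099, -0.0134, 0.0239]
[-0.0992, -0.0534, 0.0437] [0.0099, -0.0134, 0.0239]
[-0.1009, -0.0445, 0.0495] [0.0099, -0.0134, 0.0239]
[-0.1017, -0.0352, 0.055] [0.0099, -0.0134, 0.0239]
[-0.1016, -0.0258, 0.0602] [0.0099, -0.0134, 0.0239]
[-0.1005, -0.0163, 0.0651] [0.0099, -0.0134, 0.0239]
[-0.0985, -0.0067, 0.0697] [0.0099, -0.0134, 0.0239]
[-0.0957, 0.0028, 0.0738] [0.0099, -0.0134, 0.0239]
[-0.0919, 0.0122, 0.0776] [0.0099, -0.0134, 0.0239]
[-0.0873, 0.0213, 0.0808] [0.0099, -0.0134, 0.0239]
[-0.0819, 0.0302, 0.0836] [0.0099, -0.0134, 0.0239]
[-0.0757, 0.0388, 0.0858] [0.0099, -0.0134, 0.0239]
[-0.0689, 0.0469, 0.0876] [0.0099, -0.0134, 0.0239]
per row mm 48.34864730216771 deg 5.238988101542754
```

Call:
{"name": "carry_out", "arguments": {
  "rows": [
    {"tx": -0.084, "ty": -0.085, "tz": 0.019, "wx": 0.01, "wy": -0.0134, "wz": 0.024, "grip": 1},
    {"tx": -0.089, "ty": -0.078, "tz": 0.0256, "wx": 0.01, "wy": -0.0134, "wz": 0.024, "grip": 1},
    {"tx": -0.093, "ty": -0.07, "tz": 0.0317, "wx": 0.01, "wy": -0.0134, "wz": 0.024, "grip": 1},
    {"tx": -0.097, "ty": -0.062, "tz": 0.0378, "wx": 0.01, "wy": -0.0134, "wz": 0.024, "grip": 1},
    {"tx": -0.099, "ty": -0.053, "tz": 0.0437, "wx": 0.01, "wy": -0.0134, "wz": 0.024, "grip": 1},
    {"tx": -0.101, "ty": -0.0445, "tz": 0.0495, "wx": 0.01, "wy": -0.0134, "wz": 0.024, "grip": 1},
    {"tx": -0.102, "ty": -0.035, "tz": 0.055, "wx": 0.01, "wy": -0.0134, "wz": 0.024, "grip": 1},
    {"tx": -0.1016, "ty": -0.026, "tz": 0.06, "wx": 0.01, "wy": -0.0134, "wz": 0.024, "grip": 1},
    {"tx": -0.1005, "ty": -0.016, "tz": 0.065, "wx": 0.01, "wy": -0.0134, "wz": 0.024, "grip": 1},
    {"tx": -0.0985, "ty": -0.007, "tz": 0.07, "wx": 0.01, "wy": -0.0134, "wz": 0.024, "grip": 1}
  ]
}}

```text
time_s: 1.35
position: [0.3765, 0.1166, 0.128]
orientation: [0.183, 0.476, 0.842, -0.177]
ft_force: [0.7, 0.2, -0.5]
opening: 0.0939
gripper_force: 0.0
```

Run:
```python
from h import *
R=ori(YS,-np.pi/4); z=R.apply([0,0,1])
s=robot.sense();print(s['position'],s['joints'],s['ft_force'])
plan(ST+z*(.015-.09),R,7)
```

```text
[0.37651299 0.11659964 0.12798538] [ 0.53689726  0.1472992   1.99702551 -0.53885048  1.19103772  0.24777927] [ 0.68856388  0.22713159 -0.46919678]
[-0.0814, 0.0034, 0.0632] [0.0082, -0.0114, 0.0202]
[-0.0786, 0.0102, 0.0659] [0.0082, -0.0114, 0.0202]
[-0.0753, 0.0168, 0.0683] [0.0082, -0.0114, 0.0202]
[-0.0716, 0.0233, 0.0705] [0.0082, -0.0114, 0.0202]
[-0.0673, 0.0295, 0.0723] [0.0082, -0.0114, 0.0202]
[-0.0627, 0.0355, 0.0738] [0.0082, -0.0114, 0.0202]
[-0.0575, 0.0413, 0.0749] [0.0082, -0.0114, 0.0202]
per row mm 41.239332488275465 deg 4.433683409977106
```

Call:
{"name": "carry_out", "arguments": {
  "rows": [
    {"tx": -0.0814, "ty": 0.0034, "tz": 0.063, "wx": 0.0082, "wy": -0.0114, "wz": 0.02, "grip": 1},
    {"tx": -0.0786, "ty": 0.01, "tz": 0.066, "wx": 0.0082, "wy": -0.0114, "wz": 0.02, "grip": 1},
    {"tx": -0.075, "ty": 0.017, "tz": 0.068, "wx": 0.0082, "wy": -0.0114, "wz": 0.02, "grip": 1},
    {"tx": -0.0716, "ty": 0.023, "tz": 0.0705, "wx": 0.0082, "wy": -0.0114, "wz": 0.02, "grip": 1},
    {"tx": -0.067, "ty": 0.0295, "tz": 0.072, "wx": 0.0082, "wy": -0.0114, "wz": 0.02, "grip": 1},
    {"tx": -0.0627, "ty": 0.0355, "tz": 0.074, "wx": 0.0082, "wy": -0.0114, "wz": 0.02, "grip": 1},
    {"tx": -0.0575, "ty": 0.041, "tz": 0.075, "wx": 0.0082, "wy": -0.0114, "wz": 0.02, "grip": 1},
    {"grip": 1}
  ]
}}

```text
invalid input
```

Run:
```python
from h import *
R=ori(YS,-np.pi/4); z=R.apply([0,0,1])
s=robot.sense();print(s['position'],s['joints'],s['ft_force'])
plan(ST+z*(.015),R,5)
a,_=grab('top','t1'); b,_=grab('side','s1')
r=lambda a,k:cv2.resize(a,None,fx=k,fy=k,interpolation=cv2.INTER_CUBIC)
cv2.imwrite('pics/c3.png',np.hstack([r(a[140:260,250:380],3),r(b[170:290,190:320],3)])[...,::-1])
```

```text
[0.37651299 0.11659964 0.12798538] [ 0.53689726  0.1472992   1.99702551 -0.53885048  1.19103772  0.24777927] [ 0.68856388  0.22713159 -0.46919678]
[-0.1229, -0.0054, 0.1314] [0.0115, -0.016, 0.0283]
[-0.1159, 0.0101, 0.1373] [0.0115, -0.016, 0.0283]
[-0.1073, 0.0251, 0.1423] [0.0115, -0.016, 0.0283]
[-0.0972, 0.0394, 0.1463] [0.0115, -0.016, 0.0283]
[-0.0857, 0.0529, 0.1492] [0.0115, -0.016, 0.0283]
per row mm 72.00478203881752 deg 6.207156773967949
```

View pics/c3.png

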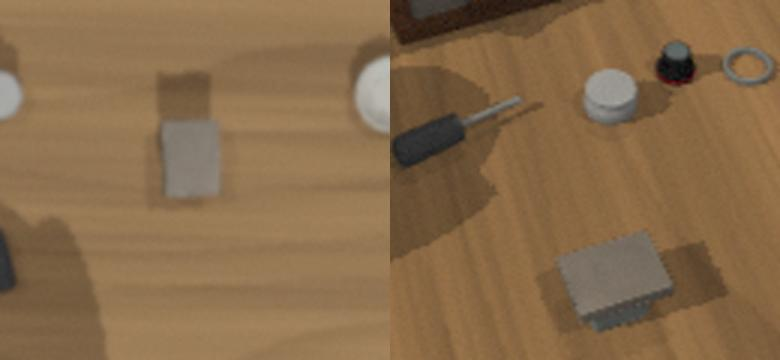

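That move was refused because the last row lacked keys. The picture just shows the stone undisturbed at crop (190,158), with the arm out of view. I'll resend with full rows.

Call:
{"name": "carry_out", "arguments": {
  "rows": [
    {"tx": -0.0814, "ty": 0.0034, "tz": 0.063, "wx": 0.0082, "wy": -0.0114, "wz": 0.02, "grip": 1},
    {"tx": -0.0786, "ty": 0.01, "tz": 0.066, "wx": 0.0082, "wy": -0.0114, "wz": 0.02, "grip": 1},
    {"tx": -0.075, "ty": 0.017, "tz": 0.068, "wx": 0.0082, "wy": -0.0114, "wz": 0.02, "grip": 1},
    {"tx": -0.0716, "ty": 0.023, "tz": 0.0705, "wx": 0.0082, "wy": -0.0114, "wz": 0.02, "grip": 1},
    {"tx": -0.067, "ty": 0.0295, "tz": 0.072, "wx": 0.0082, "wy": -0.0114, "wz": 0.02, "grip": 1},
    {"tx": -0.0627, "ty": 0.0355, "tz": 0.074, "wx": 0.0082, "wy": -0.0114, "wz": 0.02, "grip": 1},
    {"tx": -0.0575, "ty": 0.041, "tz": 0.075, "wx": 0.0082, "wy": -0.0114, "wz": 0.02, "grip": 1},
    {"tx": 0, "ty": 0, "tz": 0, "wx": 0, "wy": 0, "wz": 0, "grip": 1}
  ]
}}

```text
time_s: 2.45
position: [0.5192, -0.1287, 0.0798]
orientation: [0.275, 0.636, 0.671, -0.265]
ft_force: [-0.6, -0.7, -0.2]
opening: 0.0942
gripper_force: 0.0
```

Run:
```python
from h import *
R=ori(YS,-np.pi/4); z=R.apply([0,0,1])
s=robot.sense();print(s['position'],s['joints'],s['ft_force'])
plan(ST+z*(.015),R,5)
a,_=grab('top','t1'); b,_=grab('side','s1')
r=lambda a,k:cv2.resize(a,None,fx=k,fy=k,interpolation=cv2.INTER_CUBIC)
cv2.imwrite('pics/c3.png',np.hstack([r(a[140:260,250:380],3),r(b[170:290,190:320],3)])[...,::-1])
```

```text
[ 0.5192393  -0.12866892  0.07978714] [ 0.0501119   0.49336923  1.78964821 -0.92000867  1.09210195  0.54256661] [-0.60331741 -0.74388371 -0.22055258]
[-0.001, -0.0001, 0.045] [-0.0, -0.0001, 0.0004]
[-0.001, -0.0001, 0.045] [-0.0, -0.0001, 0.0004]
[-0.001, -0.0001, 0.045] [-0.0, -0.0001, 0.0004]
[-0.0009, -0.0001, 0.045] [-0.0, -0.0001, 0.0004]
[-0.0009, -0.0001, 0.045] [-0.0, -0.0001, 0.0004]
per row mm 18.01773866095003 deg 0.07537699036417803
```

View pics/c3.png

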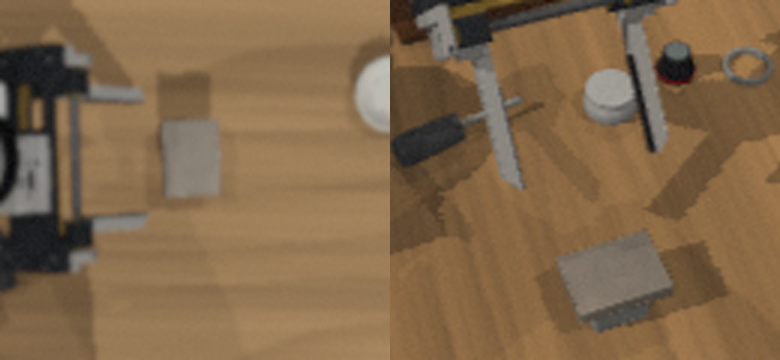

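The fingers straddle the stone's ends evenly: finger rows 93 and 220 in the crop, stone rows 120 to 197. Moving in.

Call:
{"name": "carry_out", "arguments": {
  "rows": [
    {"tx": -0.001, "ty": 0, "tz": 0.045, "wx": 0, "wy": 0, "wz": 0, "grip": 1},
    {"tx": -0.001, "ty": 0, "tz": 0.045, "wx": 0, "wy": 0, "wz": 0, "grip": 1},
    {"tx": -0.001, "ty": 0, "tz": 0.045, "wx": 0, "wy": 0, "wz": 0, "grip": 1}
  ]
}}

```text
time_s: 2.92
position: [0.5208, -0.1675, 0.0423]
orientation: [0.276, 0.635, 0.671, -0.264]
ft_force: [0.0, 0.5, -0.4]
opening: 0.0941
gripper_force: 0.0
```

Run:
```python
from h import *
R=ori(YS,-np.pi/4); z=R.apply([0,0,1])
s=robot.sense();print(s['position'],s['joints'],s['ft_force'])
plan(ST+z*(.015),R,2)
```

```text
[ 0.52075862 -0.16747891  0.04230365] [-0.02587814  0.55892808  1.80265087 -0.99168589  0.99957714  0.57903174] [ 0.04812699  0.47718792 -0.36962963]
[-0.0012, -0.0001, 0.0451] [0.0002, -0.0002, 0.0012]
[-0.0011, -0.0, 0.0451] [0.0002, -0.0002, 0.0012]
per row mm 18.05617819492921 deg 0.22618671534388887
```

Run:
```python
from h import *
R=ori(YS,-np.radians(38)); z=R.apply([0,0,1])
plan(ST+[0,.006,0]+z*(.015),R,3)
```

```text
[0.0043, 0.0002, 0.0265] [0.0001, 0.0128, 0.0008]
[0.0032, 0.0002, 0.0266] [0.0001, 0.0128, 0.0008]
[0.0021, 0.0002, 0.0267] [0.0001, 0.0128, 0.0008]
per row mm 10.725052067823055 deg 2.310065957623006
```

Call:
{"name": "carry_out", "arguments": {
  "rows": [
    {"tx": 0.0043, "ty": 0, "tz": 0.0265, "wx": 0, "wy": 0.0128, "wz": 0.0008, "grip": 1},
    {"tx": 0.0032, "ty": 0, "tz": 0.0265, "wx": 0, "wy": 0.0128, "wz": 0.0008, "grip": 1},
    {"tx": 0.0021, "ty": 0, "tz": 0.0265, "wx": 0, "wy": 0.0128, "wz": 0.0008, "grip": 1},
    {"tx": 0, "ty": 0, "tz": 0, "wx": 0, "wy": 0, "wz": 0, "grip": 0.4},
    {"tx": 0, "ty": 0, "tz": 0, "wx": 0, "wy": 0, "wz": 0, "grip": 0.2},
    {"tx": 0, "ty": 0, "tz": 0, "wx": 0, "wy": 0, "wz": 0, "grip": 0.2},
    {"tx": 0, "ty": 0, "tz": 0, "wx": 0, "wy": 0, "wz": 0, "grip": 0.2}
  ]
}}

```text
time_s: 3.8
position: [0.522, -0.1851, 0.0174]
orientation: [0.236, 0.652, 0.684, -0.224]
ft_force: [-0.5, 1.5, 1.5]
opening: 0.068
gripper_force: 30.0
```

Run:
```python
from h import *
s=robot.sense();print(s)
q=s['orientation'];print(Ro.from_quat([*q[1:],q[0]]).as_matrix().round(3))
```

```text
{'time_s': 3.8, 'joints': array([-0.10740442,  0.56877015,  1.7967319 , -0.89984602,  0.88961284,
        0.47415044]), 'qd': array([ 8.26543628e-05,  5.07617103e-04, -3.78829967e-04, -9.40107418e-04,
       -8.24481940e-04, -1.48676068e-03]), 'effort': array([-4.49729143e-01, -5.61276233e+01, -2.39162529e+01, -1.17596850e+00,
        6.65906332e-01,  7.38241884e-03]), 'position': array([ 0.52201941, -0.18509006,  0.01741836]), 'orientation': array([ 0.23626088,  0.65239127,  0.68428574, -0.22431999]), 'ft_force': array([-0.480816  ,  1.4893352 ,  1.45025265]), 'moment': array([ 0.24348269,  0.17351029, -0.02299142]), 'gripper_force': 29.968803226947784, 'opening': 0.06795383053974265}
[[-0.037  0.999  0.031]
 [ 0.787  0.048 -0.615]
 [-0.616  0.001 -0.788]]
```

```bash
cat >> h.py <<'E'
R0=Ro.from_quat([.65239127,.68428574,-.22431999,.23626088]); P0=np.array([.52201941,-.18509006,.01741836])
C=R0.inv().apply([.5215,-.183,.0285]-P0); C[1]=0   # stone centre in tool frame
def tcpfor(centre,yaw,th): R=ori(yaw,th); return centre-R.apply(C),R
def centre():
    s=robot.sense(); q=s['orientation']; R=Ro.from_quat([*q[1:],q[0]]); return s['position']+R.apply(C),R,s
def inrack(p): return Ro.from_euler('z',-YR).apply(p-RK)
E
python3 - <<'E'
from h import *
print(C)
plan(P0+[0,0,.11],R0,2)
p,R=tcpfor(rack(.002,0,.095),YR,np.radians(52))
plan(p,R,15,P0+[0,0,.11],R0)
E
```

```text
[-0.00516276  0.         -0.01003112]
[-0.0847, 0.0002, -0.1083] [0.0, 0.0, 0.0]
[-0.0847, 0.0002, -0.1083] [0.0, 0.0, 0.0]
per row mm 54.99999986144718 deg 4.555749351208045e-07
[0.0534, 0.0008, -0.0345] [0.0002, 0.0333, -0.0012]
[0.0567, 0.001, -0.0287] [0.0002, 0.0333, -0.0012]
[0.0594, 0.0012, -0.0226] [0.0002, 0.0333, -0.0012]
[0.0615, 0.0014, -0.0163] [0.0002, 0.0333, -0.0012]
[0.0628, 0.0016, -0.0098] [0.0002, 0.0333, -0.0012]
[0.0635, 0.0019, -0.0032] [0.0002, 0.0333, -0.0012]
[0.0635, 0.0021, 0.0035] [0.0002, 0.0333, -0.0012]
[0.0628, 0.0024, 0.0101] [0.0002, 0.0333, -0.0012]
[0.0613, 0.0026, 0.0166] [0.0002, 0.0333, -0.0012]
[0.0593, 0.0028, 0.0229] [0.0002, 0.0333, -0.0012]
[0.0565, 0.0031, 0.029] [0.0002, 0.0333, -0.0012]
[0.0532, 0.0033, 0.0348] [0.0002, 0.0333, -0.0012]
[0.0492, 0.0035, 0.0401] [0.0002, 0.0333, -0.0012]
[0.0448, 0.0037, 0.045] [0.0002, 0.0333, -0.0012]
[0.0398, 0.0039, 0.0495] [0.0002, 0.0333, -0.0012]
per row mm 25.441574838167906 deg 6.004475551511527
```

Call:
{"name": "carry_out", "arguments": {
  "rows": [
    {"tx": -0.03, "ty": 0, "tz": -0.038, "wx": 0, "wy": 0, "wz": 0, "grip": 0.2},
    {"tx": -0.07, "ty": 0, "tz": -0.09, "wx": 0, "wy": 0, "wz": 0, "grip": 0.2},
    {"tx": -0.07, "ty": 0, "tz": -0.09, "wx": 0, "wy": 0, "wz": 0, "grip": 0.2},
    {"tx": 0.053, "ty": 0.001, "tz": -0.0345, "wx": 0.0002, "wy": 0.0333, "wz": -0.0012, "grip": 0.2},
    {"tx": 0.0567, "ty": 0.001, "tz": -0.0287, "wx": 0.0002, "wy": 0.0333, "wz": -0.0012, "grip": 0.2},
    {"tx": 0.0594, "ty": 0.001, "tz": -0.0226, "wx": 0.0002, "wy": 0.0333, "wz": -0.0012, "grip": 0.2},
    {"tx": 0.0615, "ty": 0.001, "tz": -0.0163, "wx": 0.0002, "wy": 0.0333, "wz": -0.0012, "grip": 0.2},
    {"tx": 0.0628, "ty": 0.002, "tz": -0.01, "wx": 0.0002, "wy": 0.0333, "wz": -0.0012, "grip": 0.2},
    {"tx": 0.0635, "ty": 0.002, "tz": -0.003, "wx": 0.0002, "wy": 0.0333, "wz": -0.0012, "grip": 0.2},
    {"tx": 0.0635, "ty": 0.002, "tz": 0.0035, "wx": 0.0002, "wy": 0.0333, "wz": -0.0012, "grip": 0.2}
  ]
}}

```text
time_s: 5.05
position: [0.5156, -0.0071, 0.112]
orientation: [-0.03, 0.681, 0.731, 0.021]
ft_force: [-0.9, 0.6, -1.8]
opening: 0.068
gripper_force: 30.0
```

Run:
```python
from h import *
s=robot.sense();print(s['position'],s['joints'],s['ft_force'],s['opening'])
p,R=tcpfor(rack(.002,0,.095),YR,np.radians(52))
plan(p,R,8)
```

```text
[ 0.51556138 -0.00712026  0.11203278] [-0.12116347  0.33426474  1.70874611  0.07648691  1.1236175  -0.22632932] [-0.87646895  0.55156319 -1.76362468] 0.06797163746043174
[0.0625, 0.0024, 0.0105] [0.0002, 0.0332, -0.0012]
[0.061, 0.0026, 0.0169] [0.0002, 0.0332, -0.0012]
[0.0589, 0.0029, 0.0232] [0.0002, 0.0332, -0.0012]
[0.0562, 0.0031, 0.0292] [0.0002, 0.0332, -0.0012]
[0.0528, 0.0033, 0.0349] [0.0002, 0.0332, -0.0012]
[0.0489, 0.0035, 0.0402] [0.0002, 0.0332, -0.0012]
[0.0444, 0.0037, 0.0451] [0.0002, 0.0332, -0.0012]
[0.0394, 0.0039, 0.0495] [0.0002, 0.0332, -0.0012]
per row mm 25.359582967628736 deg 5.985177187013362
```

Call:
{"name": "carry_out", "arguments": {
  "rows": [
    {"tx": 0.0625, "ty": 0.0024, "tz": 0.0105, "wx": 0.0002, "wy": 0.0332, "wz": -0.0012, "grip": 0.2},
    {"tx": 0.061, "ty": 0.0026, "tz": 0.017, "wx": 0.0002, "wy": 0.0332, "wz": -0.0012, "grip": 0.2},
    {"tx": 0.059, "ty": 0.003, "tz": 0.023, "wx": 0.0002, "wy": 0.0332, "wz": -0.0012, "grip": 0.2},
    {"tx": 0.056, "ty": 0.003, "tz": 0.029, "wx": 0.0002, "wy": 0.0332, "wz": -0.0012, "grip": 0.2},
    {"tx": 0.053, "ty": 0.0033, "tz": 0.035, "wx": 0.0002, "wy": 0.0332, "wz": -0.0012, "grip": 0.2},
    {"tx": 0.049, "ty": 0.0035, "tz": 0.04, "wx": 0.0002, "wy": 0.0332, "wz": -0.0012, "grip": 0.2},
    {"tx": 0.0444, "ty": 0.0037, "tz": 0.045, "wx": 0.0002, "wy": 0.0332, "wz": -0.0012, "grip": 0.2},
    {"tx": 0.0394, "ty": 0.004, "tz": 0.0495, "wx": 0.0002, "wy": 0.0332, "wz": -0.0012, "grip": 0.2},
    {"tx": 0, "ty": 0, "tz": 0, "wx": 0, "wy": 0, "wz": 0, "grip": 0.2}
  ]
}}

```text
time_s: 6.18
position: [0.5078, 0.1939, 0.091]
orientation: [-0.325, 0.604, 0.667, 0.291]
ft_force: [-0.5, -1.3, -0.6]
opening: 0.0674
gripper_force: 30.0
```

Run:
```python
from h import *
c,R,s=centre();print(s['position'],s['joints'],s['ft_force'],s['opening'],inrack(c)); print(R.as_matrix().round(3))
p,R=tcpfor(rack(.002,0,.06),YR,np.radians(52))
plan(p,R,3)
a,_=grab('top','t2'); b,_=grab('side','s2')
r=lambda a,k:cv2.resize(a,None,fx=k,fy=k,interpolation=cv2.INTER_CUBIC)
cv2.imwrite('pics/c4.png',np.hstack([r(a[150:240,140:215],5),r(b[110:200,170:250],5)])[...,::-1])
# predicted stone outline
print(proj('top',c),proj('side',c))
```

```text
[0.50782796 0.19392257 0.09102296] [-0.10212173  0.54325654  1.74740812  0.93194659  1.27908616 -0.68908719] [-0.48201161 -1.301835   -0.57925155] 0.06740671947161098 [ 0.0012782  -0.00072636  0.09317745]
[[-0.059  0.995 -0.081]
 [ 0.616  0.1    0.781]
 [ 0.785 -0.004 -0.619]]
[-0.0213, 0.0007, 0.0176] [-0.0003, 0.0005, -0.0003]
[-0.0213, 0.0007, 0.0175] [-0.0003, 0.0005, -0.0003]
[-0.0214, 0.0006, 0.0175] [-0.0003, 0.0005, -0.0003]
per row mm 11.048895541811879 deg 0.11210427969906987
[173.06752967 193.04299261] [217.58805395 134.37155931]
```

View pics/c4.png

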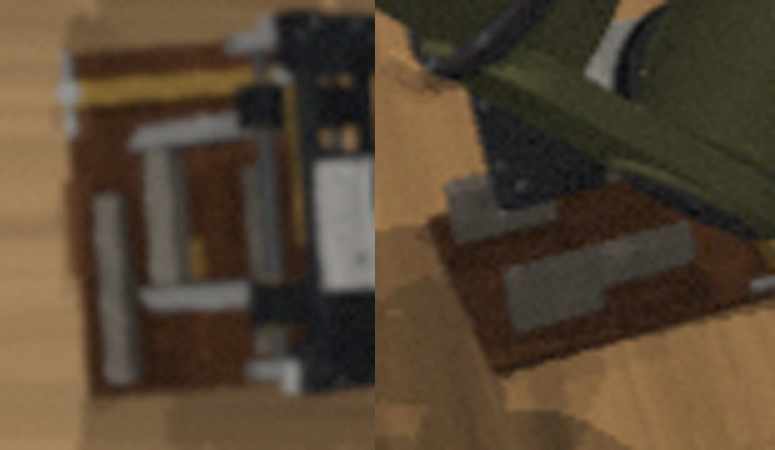

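The top crop shows the stone upright between the fingers at cols 145–185, rows 150–282, beside the inlay at (197,255). The near slip is at col 115. Next I check the stone's lateral position from its top-left edge.

Run:
```python
from h import *
T=lambda x,y:(140-.4+x/5,150-.4+y/5)
for h in (.115,.118):
  for p in [(145,150),(150,282),(197,255)]: print(h,p,inrack(onplane('top',*T(*p),h if p[0]<190 else .008)).round(4))
d=np.load('pics/t2.npy')
for u in range(166,182): print(u,inrack(world('top',d,u,193)).round(4))
```

```text
0.115 (145, 150) [0.0349 0.0044 0.115 ]
0.115 (150, 282) [-0.0305  0.0063  0.115 ]
0.115 (197, 255) [-0.0187 -0.0013  0.008 ]
0.118 (145, 150) [0.0347 0.0039 0.118 ]
0.118 (150, 282) [-0.0305  0.0058  0.118 ]
0.118 (197, 255) [-0.0187 -0.0013  0.008 ]
166 [0.0043 0.0302 0.0219]
167 [0.004 0.027 0.025]
168 [0.0038 0.0239 0.027 ]
169 [0.0016 0.0054 0.1165]
170 [0.0014 0.0025 0.1192]
171 [0.0012 0.0003 0.1173]
172 [ 0.001  -0.0027  0.1203]
173 [ 0.0009 -0.0046  0.1175]
174 [ 0.0008 -0.0062  0.1123]
175 [ 0.0009 -0.0065  0.0988]
176 [ 0.0011 -0.0063  0.0818]
177 [0.0024 0.003  0.007 ]
178 [0.0022 0.0002 0.0071]
179 [ 0.002  -0.0026  0.0074]
180 [ 0.0015 -0.0076  0.0227]
181 [ 0.0013 -0.0107  0.0253]
```

Stone centre is at about rack (0.001, -0.0006, 0.093), which matches the estimate. Descending.

Run:
```python
from h import *
p,R=tcpfor(rack(.002,0.000,.052),YR,np.radians(52)); plan(p,R,4)
p2,_=tcpfor(rack(.002,0.000,.035),YR,np.radians(52)); plan(p2,R,4,p,R)
```

```text
[-0.0201, -0.0, 0.0172] [-0.0, 0.0005, -0.0001]
[-0.0202, -0.0, 0.0172] [-0.0, 0.0005, -0.0001]
[-0.0202, -0.0001, 0.0172] [-0.0, 0.0005, -0.0001]
[-0.0202, -0.0001, 0.0171] [-0.0, 0.0005, -0.0001]
per row mm 10.604536336067639 deg 0.09526076561610625
[-0.0084, 0.0, 0.0065] [0.0, 0.0, 0.0]
[-0.0084, 0.0, 0.0065] [0.0, 0.0, 0.0]
[-0.0084, 0.0, 0.0065] [0.0, 0.0, 0.0]
[-0.0084, 0.0, 0.0065] [0.0, 0.0, 0.0]
per row mm 4.249999999999998 deg 0.0
```

Call:
{"name": "carry_out", "arguments": {
  "rows": [
    {"tx": -0.02, "ty": 0, "tz": 0.0172, "wx": 0, "wy": 0.0005, "wz": 0, "grip": 0.2},
    {"tx": -0.02, "ty": 0, "tz": 0.0172, "wx": 0, "wy": 0.0005, "wz": 0, "grip": 0.2},
    {"tx": -0.02, "ty": 0, "tz": 0.0172, "wx": 0, "wy": 0.0005, "wz": 0, "grip": 0.2},
    {"tx": -0.02, "ty": 0, "tz": 0.0172, "wx": 0, "wy": 0.0005, "wz": 0, "grip": 0.2},
    {"tx": 0, "ty": 0, "tz": 0, "wx": 0, "wy": 0, "wz": 0, "grip": 0.2}
  ]
}}

```text
time_s: 6.9
position: [0.508, 0.1955, 0.0492]
orientation: [-0.327, 0.603, 0.665, 0.294]
ft_force: [-0.4, 0.2, -0.3]
opening: 0.0678
gripper_force: 30.0
```

Run:
```python
from h import *
c,R,s=centre();print(s['ft_force'],inrack(c),s['moment']); print(R.as_matrix().round(3))
p,R=tcpfor(rack(.002,0.000,.036),YR,np.radians(52)); plan(p,R,4)
```

```text
[-0.38123558  0.22560876 -0.32067301] [0.00163122 0.00081434 0.05124485] [-0.56997613  0.02640825  0.04630176]
[[-0.059  0.995 -0.08 ]
 [ 0.611  0.099  0.786]
 [ 0.79  -0.003 -0.614]]
[-0.0079, 0.0003, 0.0055] [-0.0001, -0.0002, -0.0002]
[-0.0078, 0.0002, 0.0055] [-0.0001, -0.0002, -0.0002]
[-0.0078, 0.0002, 0.0055] [-0.0001, -0.0002, -0.0002]
[-0.0078, 0.0002, 0.0055] [-0.0001, -0.0002, -0.0002]
per row mm 3.824944197434162 deg 0.05512447798911674
```

Call:
{"name": "carry_out", "arguments": {
  "rows": [
    {"tx": -0.0079, "ty": 0, "tz": 0.0055, "wx": 0, "wy": 0, "wz": 0, "grip": 0.2},
    {"tx": -0.0078, "ty": 0, "tz": 0.0055, "wx": 0, "wy": 0, "wz": 0, "grip": 0.2},
    {"tx": 0, "ty": 0, "tz": 0, "wx": 0, "wy": 0, "wz": 0, "grip": 0.2}
  ]
}}

```text
time_s: 7.28
position: [0.5084, 0.1951, 0.0423]
orientation: [-0.326, 0.603, 0.666, 0.295]
ft_force: [-0.1, 1.0, -1.6]
opening: 0.0681
gripper_force: 30.0
```

Run:
```python
from h import *
c,R,s=centre();print(s['ft_force'],inrack(c),s['moment'])
p,R=tcpfor(rack(.002,0.000,.036),YR,np.radians(52)); plan(p,R,2)
```

```text
[-0.11836043  0.98348007 -1.60683785] [0.00198338 0.00034362 0.04439042] [-0.54813941  0.04758124 -0.02899023]
[-0.0086, 0.0, 0.0061] [-0.0, -0.0004, -0.0002]
[-0.0086, 0.0, 0.0061] [-0.0, -0.0004, -0.0002]
per row mm 4.2118165262198435 deg 0.08021170552629525
```

Call:
{"name": "carry_out", "arguments": {
  "rows": [
    {"tx": -0.0086, "ty": 0, "tz": 0.006, "wx": 0, "wy": 0, "wz": 0, "grip": 0.2},
    {"tx": -0.0086, "ty": 0, "tz": 0.006, "wx": 0, "wy": 0, "wz": 0, "grip": 0.2},
    {"tx": 0, "ty": 0, "tz": 0, "wx": 0, "wy": 0, "wz": 0, "grip": 0.2}
  ]
}}

```text
time_s: 7.65
position: [0.5084, 0.1947, 0.0337]
orientation: [-0.326, 0.603, 0.666, 0.294]
ft_force: [1.5, 1.5, -0.5]
opening: 0.0681
gripper_force: 30.0
```

Run:
```python
from h import *
c,R,s=centre();print(s['ft_force'],inrack(c),s['moment'])
p,R=tcpfor(rack(.002,0.000,.033),YR,np.radians(52)); plan(p,R,4)
```

```text
[ 1.45609366  1.48283038 -0.46349734] [ 1.86023634e-03 -6.21839326e-05  3.57793426e-02] [-0.48233805  0.03934816 -0.02160709]
[-0.0014, 0.0001, 0.0011] [-0.0, -0.0002, -0.0001]
[-0.0014, 0.0001, 0.0011] [-0.0, -0.0002, -0.0001]
[-0.0014, 0.0001, 0.0011] [-0.0, -0.0002, -0.0001]
[-0.0014, 0.0001, 0.0011] [-0.0, -0.0002, -0.0001]
per row mm 0.7025229627144909 deg 0.04434341159273071
```

Call:
{"name": "carry_out", "arguments": {
  "rows": [
    {"tx": -0.0014, "ty": 0, "tz": 0.0011, "wx": 0, "wy": 0, "wz": 0, "grip": 0.2},
    {"tx": -0.0014, "ty": 0, "tz": 0.0011, "wx": 0, "wy": 0, "wz": 0, "grip": 0.2},
    {"tx": -0.0014, "ty": 0, "tz": 0.0011, "wx": 0, "wy": 0, "wz": 0, "grip": 0.2},
    {"tx": 0, "ty": 0, "tz": 0, "wx": 0, "wy": 0, "wz": 0, "grip": 0.2}
  ]
}}

```text
time_s: 8.15
position: [0.5085, 0.1947, 0.0319]
orientation: [-0.326, 0.603, 0.666, 0.295]
ft_force: [-0.1, 0.8, -0.6]
opening: 0.0678
gripper_force: 30.0
```

Run:
```python
from h import *
c,R,s=centre();print(s['ft_force'],inrack(c),s['moment'])
```

```text
[-0.09084867  0.76017686 -0.64558613] [ 2.02352465e-03 -6.40203767e-05  3.40133090e-02] [-0.53330074  0.00626454 -0.01301152]
```

Lower further in 0.5 mm steps, watching force.

Call:
{"name": "carry_out", "arguments": {
  "rows": [
    {"tx": -0.001, "ty": 0, "tz": 0.0008, "wx": 0, "wy": 0, "wz": 0, "grip": 0.2},
    {"tx": -0.001, "ty": 0, "tz": 0.0008, "wx": 0, "wy": 0, "wz": 0, "grip": 0.2},
    {"tx": 0, "ty": 0, "tz": 0, "wx": 0, "wy": 0, "wz": 0, "grip": 0.2}
  ]
}}

```text
time_s: 8.52
position: [0.5085, 0.1947, 0.0309]
orientation: [-0.326, 0.603, 0.666, 0.295]
ft_force: [1.5, 1.1, -0.7]
opening: 0.0678
gripper_force: 30.0
```

Call:
{"name": "carry_out", "arguments": {
  "rows": [
    {"tx": -0.001, "ty": 0, "tz": 0.0008, "wx": 0, "wy": 0, "wz": 0, "grip": 0.2},
    {"tx": 0, "ty": 0, "tz": 0, "wx": 0, "wy": 0, "wz": 0, "grip": 0.2}
  ]
}}

```text
time_s: 8.78
position: [0.5086, 0.1947, 0.0306]
orientation: [-0.326, 0.603, 0.666, 0.295]
ft_force: [-0.6, -1.3, 2.5]
opening: 0.0676
gripper_force: 30.0
```

Call:
{"name": "carry_out", "arguments": {
  "rows": [
    {"tx": 0, "ty": 0, "tz": 0, "wx": 0, "wy": 0, "wz": 0, "grip": 0.5},
    {"tx": 0, "ty": 0, "tz": 0, "wx": 0, "wy": 0, "wz": 0, "grip": 0.6},
    {"tx": 0, "ty": 0, "tz": 0, "wx": 0, "wy": 0, "wz": 0, "grip": 0.7},
    {"tx": 0, "ty": 0, "tz": 0, "wx": 0, "wy": 0, "wz": 0, "grip": 0.7},
    {"tx": 0.01, "ty": 0, "tz": -0.0078, "wx": 0, "wy": 0, "wz": 0, "grip": 0.7},
    {"tx": 0.04, "ty": 0, "tz": -0.031, "wx": 0, "wy": 0, "wz": 0, "grip": 0.7},
    {"tx": 0.06, "ty": 0, "tz": -0.046, "wx": 0, "wy": 0, "wz": 0, "grip": 0.7},
    {"tx": 0.08, "ty": 0, "tz": -0.062, "wx": 0, "wy": 0, "wz": 0, "grip": 0.5},
    {"tx": 0.08, "ty": 0, "tz": -0.062, "wx": 0, "wy": 0, "wz": 0, "grip": 0}
  ]
}}

```text
time_s: 9.9
position: [0.5084, 0.1951, 0.1685]
orientation: [-0.326, 0.603, 0.666, 0.294]
ft_force: [0.6, 0.6, 0.1]
opening: 0.0641
gripper_force: 0.0
```

Run:
```python
from h import *
s=robot.sense(); print(s['position'],s['ft_force'])
# push pose: vertical tool, tool y across slots: start at left slip near end
p=rack(-.115,.04,.12); R=ori(YR,0)*Ro.from_euler('z',0)
a,_=grab('top','t3')
cv2.imwrite('pics/c5.png',cv2.resize(a[145:240,140:240],None,fx=6,fy=6,interpolation=cv2.INTER_CUBIC)[...,::-1])
plan(p,R,10)
```

```text
[0.50844155 0.19505762 0.16847197] [0.63278044 0.5661074  0.13900548]
[-0.006, -0.0297, 0.0138] [0.0002, -0.0289, 0.0001]
[-0.0048, -0.0297, 0.0143] [0.0002, -0.0289, 0.0001]
[-0.0035, -0.0297, 0.0147] [0.0002, -0.0289, 0.0001]
[-0.0021, -0.0297, 0.0149] [0.0002, -0.0289, 0.0001]
[-0.0008, -0.0297, 0.0151] [0.0002, -0.0289, 0.0001]
[0.0006, -0.0297, 0.0151] [0.0002, -0.0289, 0.0001]
[0.002, -0.0297, 0.015] [0.0002, -0.0289, 0.0001]
[0.0033, -0.0297, 0.0148] [0.0002, -0.0289, 0.0001]
[0.0046, -0.0297, 0.0144] [0.0002, -0.0289, 0.0001]
[0.0059, -0.0296, 0.014] [0.0002, -0.0289, 0.0001]
per row mm 13.319105749794087 deg 5.209382973334553
```

View pics/c5.png

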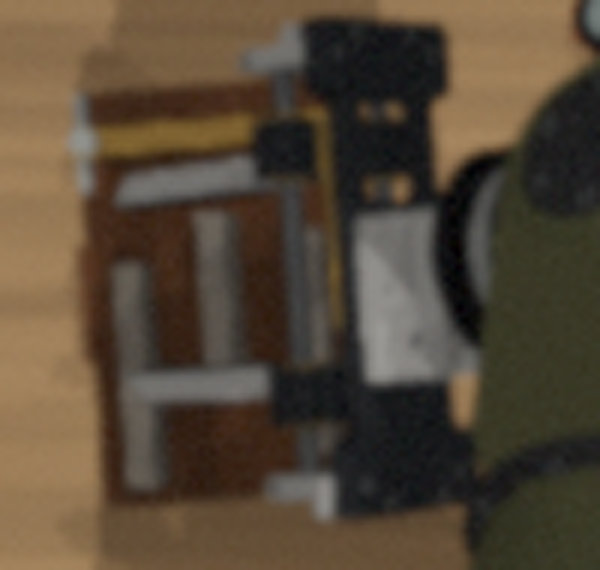

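The stone now stands upright in the middle slot (cols 195–240, rows 208–360) and the slips haven't moved. Next I close the fingers and go behind the left slip.

Call:
{"name": "carry_out", "arguments": {
  "rows": [
    {"tx": -0.006, "ty": -0.03, "tz": 0.0138, "wx": 0, "wy": -0.029, "wz": 0, "grip": -1},
    {"tx": -0.0048, "ty": -0.03, "tz": 0.0143, "wx": 0, "wy": -0.029, "wz": 0, "grip": -1},
    {"tx": -0.0035, "ty": -0.03, "tz": 0.0147, "wx": 0, "wy": -0.029, "wz": 0, "grip": -1},
    {"tx": -0.002, "ty": -0.03, "tz": 0.015, "wx": 0, "wy": -0.029, "wz": 0, "grip": -1},
    {"tx": -0.0008, "ty": -0.03, "tz": 0.015, "wx": 0, "wy": -0.029, "wz": 0, "grip": -1},
    {"tx": 0.0006, "ty": -0.03, "tz": 0.015, "wx": 0, "wy": -0.029, "wz": 0, "grip": -1},
    {"tx": 0.002, "ty": -0.03, "tz": 0.015, "wx": 0, "wy": -0.029, "wz": 0, "grip": -1},
    {"tx": 0.0033, "ty": -0.03, "tz": 0.0148, "wx": 0, "wy": -0.029, "wz": 0, "grip": -1},
    {"tx": 0.0046, "ty": -0.03, "tz": 0.0144, "wx": 0, "wy": -0.029, "wz": 0, "grip": -1},
    {"tx": 0.006, "ty": -0.03, "tz": 0.014, "wx": 0, "wy": -0.029, "wz": 0, "grip": -1}
  ]
}}

```text
time_s: 11.2
position: [0.386, 0.2118, 0.1142]
orientation: [0.001, 0.671, 0.741, -0.001]
ft_force: [-0.7, -0.4, -0.7]
opening: 0.0005
gripper_force: 0.0
```

Run:
```python
from h import *
s=robot.sense(); print(inrack(s['position']),s['ft_force'],s['opening'])
R=ori(YR,0); p=rack(-.115,.0405,.022); plan(p,R,4)
print(); plan(rack(-.06,.0405,.022),R,8,p,R)
```

```text
[-0.11813713  0.04027341  0.11417526] [-0.67913729 -0.40496915 -0.72383469] 0.0005254379375362614
[0.0004, 0.0019, 0.0576] [0.0, 0.0003, -0.0001]
[0.0003, 0.002, 0.0576] [0.0, 0.0003, -0.0001]
[0.0003, 0.002, 0.0576] [0.0, 0.0003, -0.0001]
[0.0002, 0.002, 0.0576] [0.0, 0.0003, -0.0001]
per row mm 23.057226984315946 deg 0.05711914547031052

[0.0, 0.0172, 0.0] [0.0, 0.0, 0.0]
[0.0, 0.0172, 0.0] [0.0, 0.0, 0.0]
[0.0, 0.0172, 0.0] [0.0, 0.0, 0.0]
[0.0, 0.0172, 0.0] [0.0, 0.0, 0.0]
[0.0, 0.0172, 0.0] [0.0, 0.0, 0.0]
[0.0, 0.0172, 0.0] [0.0, 0.0, 0.0]
[0.0, 0.0172, 0.0] [0.0, 0.0, 0.0]
[0.0, 0.0172, 0.0] [0.0, 0.0, 0.0]
per row mm 6.875000000000002 deg 0.0
```

Call:
{"name": "carry_out", "arguments": {
  "rows": [
    {"tx": 0.0003, "ty": 0.002, "tz": 0.058, "wx": 0, "wy": 0, "wz": 0, "grip": -1},
    {"tx": 0.0003, "ty": 0.002, "tz": 0.058, "wx": 0, "wy": 0, "wz": 0, "grip": -1},
    {"tx": 0.0003, "ty": 0.002, "tz": 0.058, "wx": 0, "wy": 0, "wz": 0, "grip": -1},
    {"tx": 0.0003, "ty": 0.002, "tz": 0.057, "wx": 0, "wy": 0, "wz": 0, "grip": -1},
    {"tx": 0, "ty": 0.0175, "tz": 0, "wx": 0, "wy": 0, "wz": 0, "grip": -1},
    {"tx": 0, "ty": 0.0175, "tz": 0, "wx": 0, "wy": 0, "wz": 0, "grip": -1},
    {"tx": 0, "ty": 0.0175, "tz": 0, "wx": 0, "wy": 0, "wz": 0, "grip": -1},
    {"tx": 0, "ty": 0.0175, "tz": 0, "wx": 0, "wy": 0, "wz": 0, "grip": -1},
    {"tx": 0, "ty": 0.0175, "tz": 0, "wx": 0, "wy": 0, "wz": 0, "grip": -1},
    {"tx": 0, "ty": 0.0175, "tz": 0, "wx": 0, "wy": 0, "wz": 0, "grip": -1}
  ]
}}

```text
time_s: 12.45
position: [0.4316, 0.2166, 0.0215]
orientation: [0.0, 0.671, 0.741, -0.001]
ft_force: [-0.8, -0.1, 0.9]
opening: 0.0005
gripper_force: 0.5
```

```bash
cat >> h.py <<'E'
def faces(f):
    # far-end / near-end edges along each slot from top depth, in rack frame
    a,d=grab('top',f); c=cam('top'); v,u=np.mgrid[:384,:512]; m=(d>0)&(u>130)&(u<230)&(v>130)&(v<250)
    z=d[m]; P=np.c_[(u[m]-c['cx'])/c['f']*z,(v[m]-c['cy'])/c['f']*z,z]; P=Ro.from_euler('z',-YR).apply((P-c['t'])@c['R']-RK)
    for n,y0,h0,h1 in (('L',.04,.038,.05),('M',0,.05,.064),('R',-.04,.038,.05)):
        k=(abs(P[:,1]-y0)<.006)&(P[:,2]>h0)&(P[:,2]<h1)&(abs(P[:,0])<.1)
        if k.any(): print(n,k.sum(),'x',P[k,0].min().round(4),P[k,0].max().round(4),'y',P[k,1].mean().round(4))
    k=(abs(P[:,1])<.06)&(P[:,2]>.018)&(P[:,2]<.03)&(P[:,0]>.055)&(P[:,0]<.095)
    if k.any(): print('fence x',np.percentile(P[k,0],[0,5,50,95,100]).round(4))
E
python3 - <<'E'
from h import *
s=robot.sense(); print(inrack(s['position']),s['ft_force'],s['position']); faces('f1')
E
```

```text
[-0.07228556  0.04054745  0.021534  ] [-0.8195844  -0.14751175  0.91270822] [0.43162757 0.21662837 0.021534  ]
L 32 x -0.0192 0.0398 y 0.0394
M 120 x -0.0301 0.0362 y -0.0002
R 167 x -0.0705 0.0283 y -0.04
fence x [0.0684 0.0695 0.0749 0.0804 0.0816]
```

Call:
{"name": "carry_out", "arguments": {
  "rows": [
    {"tx": 0, "ty": 0.0175, "tz": 0, "wx": 0, "wy": 0, "wz": 0, "grip": -1},
    {"tx": 0, "ty": 0.0175, "tz": 0, "wx": 0, "wy": 0, "wz": 0, "grip": -1},
    {"tx": 0, "ty": 0.0175, "tz": 0, "wx": 0, "wy": 0, "wz": 0, "grip": -1},
    {"tx": 0, "ty": 0.006, "tz": 0, "wx": 0, "wy": 0, "wz": 0, "grip": -1},
    {"tx": 0, "ty": 0, "tz": 0, "wx": 0, "wy": 0, "wz": 0, "grip": -1}
  ]
}}

```text
time_s: 13.12
position: [0.4545, 0.2189, 0.0214]
orientation: [0.0, 0.671, 0.741, -0.001]
ft_force: [-0.1, -0.5, -0.4]
opening: 0.0006
gripper_force: 0.0
```

Call:
{"name": "carry_out", "arguments": {
  "rows": [
    {"tx": 0, "ty": 0.0025, "tz": 0, "wx": 0, "wy": 0, "wz": 0, "grip": -1},
    {"tx": 0, "ty": 0, "tz": 0, "wx": 0, "wy": 0, "wz": 0, "grip": -1}
  ]
}}

```text
time_s: 13.38
position: [0.4554, 0.219, 0.0214]
orientation: [0.0, 0.671, 0.741, -0.001]
ft_force: [-0.6, 0.7, 0.1]
opening: 0.0003
gripper_force: 0.0
```

Call:
{"name": "carry_out", "arguments": {
  "rows": [
    {"tx": 0, "ty": 0.0025, "tz": 0, "wx": 0, "wy": 0, "wz": 0, "grip": -1},
    {"tx": 0, "ty": 0, "tz": 0, "wx": 0, "wy": 0, "wz": 0, "grip": -1}
  ]
}}

```text
time_s: 13.62
position: [0.4565, 0.2191, 0.0214]
orientation: [0.0, 0.671, 0.741, -0.001]
ft_force: [-0.2, -0.7, -0.2]
opening: 0.0007
gripper_force: 0.0
```

Run:
```python
from h import *
s=robot.sense(); print(inrack(s['position']),s['ft_force'],s['position']); faces('f2')
```

```text
[-0.04732928  0.04055235  0.02142938] [-0.15184914 -0.68286288 -0.23135387] [0.45645869 0.21912472 0.02142938]
L 28 x 0.0502 0.0663 y 0.0398
M 123 x -0.0301 0.0363 y -0.0001
R 165 x -0.0705 0.0282 y -0.0398
fence x [0.0561 0.069  0.0747 0.0805 0.0817]
```

Call:
{"name": "carry_out", "arguments": {
  "rows": [
    {"tx": 0, "ty": 0.0025, "tz": 0, "wx": 0, "wy": 0, "wz": 0, "grip": -1},
    {"tx": 0, "ty": 0, "tz": 0, "wx": 0, "wy": 0, "wz": 0, "grip": -1}
  ]
}}

```text
time_s: 13.92
position: [0.4575, 0.2192, 0.0214]
orientation: [0.0, 0.671, 0.741, -0.001]
ft_force: [0.8, 0.5, -0.7]
opening: 0.0009
gripper_force: 0.0
```

Call:
{"name": "carry_out", "arguments": {
  "rows": [
    {"tx": 0, "ty": 0.0015, "tz": 0, "wx": 0, "wy": 0, "wz": 0, "grip": -1},
    {"tx": 0, "ty": 0, "tz": 0, "wx": 0, "wy": 0, "wz": 0, "grip": -1}
  ]
}}

```text
time_s: 14.18
position: [0.4581, 0.2193, 0.0214]
orientation: [0.0, 0.671, 0.741, -0.001]
ft_force: [-0.7, 0.5, 0.7]
opening: 0.0003
gripper_force: 0.2
```

Call:
{"name": "carry_out", "arguments": {
  "rows": [
    {"tx": 0, "ty": 0.0015, "tz": 0, "wx": 0, "wy": 0, "wz": 0, "grip": -1},
    {"tx": 0, "ty": 0, "tz": 0, "wx": 0, "wy": 0, "wz": 0, "grip": -1}
  ]
}}

```text
time_s: 14.42
position: [0.4587, 0.2193, 0.0214]
orientation: [0.0, 0.671, 0.741, -0.001]
ft_force: [0.2, -0.7, -0.0]
opening: 0.0005
gripper_force: 0.2
```

Call:
{"name": "carry_out", "arguments": {
  "rows": [
    {"tx": 0, "ty": 0.0015, "tz": 0, "wx": 0, "wy": 0, "wz": 0, "grip": -1},
    {"tx": 0, "ty": 0, "tz": 0, "wx": 0, "wy": 0, "wz": 0, "grip": -1}
  ]
}}

```text
time_s: 14.68
position: [0.4588, 0.2194, 0.0214]
orientation: [-0.0, 0.671, 0.741, -0.001]
ft_force: [-5.3, -1.0, 4.7]
opening: 0.0005
gripper_force: 2.7
```

Call:
{"name": "carry_out", "arguments": {
  "rows": [
    {"tx": 0, "ty": 0.0015, "tz": 0, "wx": 0, "wy": 0, "wz": 0, "grip": -1},
    {"tx": 0, "ty": 0, "tz": 0, "wx": 0, "wy": 0, "wz": 0, "grip": -1}
  ]
}}

```text
time_s: 14.92
position: [0.4589, 0.2193, 0.0214]
orientation: [-0.001, 0.671, 0.741, -0.002]
ft_force: [-9.8, -0.7, 7.0]
opening: 0.0003
gripper_force: 5.0
```

Run:
```python
from h import *
s=robot.sense(); print(inrack(s['position']),s['ft_force'],s['position']); faces('f3')
```

```text
[-0.04492738  0.04051643  0.02135837] [-9.75147026 -0.65971283  6.95649817] [0.45885217 0.21932876 0.02135837]
L 23 x 0.055 0.0688 y 0.0395
M 121 x -0.0301 0.0362 y -0.0003
R 158 x -0.0704 0.0281 y -0.0399
fence x [0.0558 0.0691 0.0749 0.0803 0.0818]
```

Contact: force jumped to 5–10 N with no advance, at TCP rack x = -0.045. I back off and go to the right slip.

Call:
{"name": "carry_out", "arguments": {
  "rows": [
    {"tx": 0, "ty": -0.004, "tz": 0, "wx": 0, "wy": 0, "wz": 0, "grip": -1},
    {"tx": 0, "ty": -0.06, "tz": 0, "wx": 0, "wy": 0, "wz": 0, "grip": -1},
    {"tx": 0, "ty": -0.116, "tz": 0, "wx": 0, "wy": 0, "wz": 0, "grip": -1},
    {"tx": -0.1, "ty": 0, "tz": 0, "wx": 0, "wy": 0, "wz": 0, "grip": -1},
    {"tx": -0.1, "ty": 0, "tz": 0, "wx": 0, "wy": 0, "wz": 0, "grip": -1},
    {"tx": 0, "ty": 0, "tz": 0, "wx": 0, "wy": 0, "wz": 0, "grip": -1}
  ]
}}

```text
time_s: 15.72
position: [0.3965, 0.1312, 0.0218]
orientation: [0.0, 0.672, 0.74, -0.001]
ft_force: [0.7, 0.4, -0.1]
opening: 0.0004
gripper_force: 0.0
```

Run:
```python
from h import *
s=robot.sense(); print(inrack(s['position']),s['ft_force']); faces('f4')
R=ori(YR,0); plan(rack(-.049,-.0395,.0214),R,10)
```

```text
[-0.11573464 -0.04098671  0.02177155] [ 0.65825219  0.38255144 -0.06453494]
L 163 x -0.0302 0.0685 y 0.0395
M 111 x -0.0249 0.0362 y -0.0003
R 96 x -0.0701 0.0283 y -0.0397
fence x [0.0559 0.0693 0.0751 0.0805 0.0814]
[0.0002, 0.0167, 0.0001] [-0.0, 0.0, -0.0001]
[0.0002, 0.0167, 0.0001] [-0.0, 0.0, -0.0001]
[0.0002, 0.0167, 0.0001] [-0.0, 0.0, -0.0001]
[0.0002, 0.0167, 0.0001] [-0.0, 0.0, -0.0001]
[0.0001, 0.0167, 0.0001] [-0.0, 0.0, -0.0001]
[0.0001, 0.0167, 0.0001] [-0.0, 0.0, -0.0001]
[0.0001, 0.0167, 0.0001] [-0.0, 0.0, -0.0001]
[0.0001, 0.0167, 0.0001] [-0.0, 0.0, -0.0001]
[0.0001, 0.0167, 0.0001] [-0.0, 0.0, -0.0001]
[0.0001, 0.0167, 0.0001] [-0.0, 0.0, -0.0001]
per row mm 6.664893535691913 deg 0.017217744925970592
```

Call:
{"name": "carry_out", "arguments": {
  "rows": [
    {"tx": 0.0004, "ty": 0.0167, "tz": 0, "wx": 0, "wy": 0, "wz": 0, "grip": -1},
    {"tx": 0.0004, "ty": 0.0167, "tz": 0, "wx": 0, "wy": 0, "wz": 0, "grip": -1},
    {"tx": 0.0004, "ty": 0.0167, "tz": 0, "wx": 0, "wy": 0, "wz": 0, "grip": -1},
    {"tx": 0.0004, "ty": 0.0167, "tz": 0, "wx": 0, "wy": 0, "wz": 0, "grip": -1},
    {"tx": 0, "ty": 0.0167, "tz": 0, "wx": 0, "wy": 0, "wz": 0, "grip": -1},
    {"tx": 0, "ty": 0.0167, "tz": 0, "wx": 0, "wy": 0, "wz": 0, "grip": -1},
    {"tx": 0, "ty": 0.0167, "tz": 0, "wx": 0, "wy": 0, "wz": 0, "grip": -1},
    {"tx": 0, "ty": 0.0167, "tz": 0, "wx": 0, "wy": 0, "wz": 0, "grip": -1},
    {"tx": 0, "ty": 0.0167, "tz": 0, "wx": 0, "wy": 0, "wz": 0, "grip": -1},
    {"tx": 0, "ty": 0.0167, "tz": 0, "wx": 0, "wy": 0, "wz": 0, "grip": -1}
  ]
}}

```text
time_s: 17.02
position: [0.4629, 0.14, 0.0215]
orientation: [0.0, 0.671, 0.741, -0.001]
ft_force: [-1.2, -1.0, -0.6]
opening: 0.0001
gripper_force: 0.3
```

Call:
{"name": "carry_out", "arguments": {
  "rows": [
    {"tx": 0, "ty": 0.0025, "tz": 0, "wx": 0, "wy": 0, "wz": 0, "grip": -1},
    {"tx": 0, "ty": 0, "tz": 0, "wx": 0, "wy": 0, "wz": 0, "grip": -1}
  ]
}}

```text
time_s: 17.27
position: [0.4635, 0.14, 0.0215]
orientation: [0.0, 0.671, 0.741, -0.001]
ft_force: [-0.2, -0.3, 0.1]
opening: 0.0003
gripper_force: 0.0
```

Call:
{"name": "carry_out", "arguments": {
  "rows": [
    {"tx": 0, "ty": 0.0025, "tz": 0, "wx": 0, "wy": 0, "wz": 0, "grip": -1},
    {"tx": 0, "ty": 0, "tz": 0, "wx": 0, "wy": 0, "wz": 0, "grip": -1}
  ]
}}

```text
time_s: 17.52
position: [0.4644, 0.1401, 0.0215]
orientation: [0.0, 0.671, 0.741, -0.001]
ft_force: [-0.4, 0.3, -0.4]
opening: 0.0003
gripper_force: 0.0
```

Run:
```python
from h import *
s=robot.sense(); print(inrack(s['position']),s['ft_force']); faces('f5')
```

```text
[-0.0472776  -0.03882409  0.02152614] [-0.39679395  0.33266377 -0.43773498]
L 133 x -0.0088 0.0689 y 0.0398
M 16 x -0.0058 0.0153 y 0.0039
R 36 x -0.0007 0.0658 y -0.0386
fence x [0.0559 0.0689 0.0749 0.0803 0.0815]
```

Call:
{"name": "carry_out", "arguments": {
  "rows": [
    {"tx": 0, "ty": 0.0025, "tz": 0, "wx": 0, "wy": 0, "wz": 0, "grip": -1},
    {"tx": 0, "ty": 0, "tz": 0, "wx": 0, "wy": 0, "wz": 0, "grip": -1}
  ]
}}

```text
time_s: 17.82
position: [0.4655, 0.1403, 0.0215]
orientation: [0.0, 0.671, 0.741, -0.001]
ft_force: [0.4, 0.6, -0.2]
opening: 0.0005
gripper_force: 0.1
```

Call:
{"name": "carry_out", "arguments": {
  "rows": [
    {"tx": 0, "ty": 0.0015, "tz": 0, "wx": 0, "wy": 0, "wz": 0, "grip": -1},
    {"tx": 0, "ty": 0, "tz": 0, "wx": 0, "wy": 0, "wz": 0, "grip": -1}
  ]
}}

```text
time_s: 18.08
position: [0.4661, 0.1403, 0.0215]
orientation: [0.0, 0.671, 0.741, -0.001]
ft_force: [-0.5, 0.2, 0.8]
opening: 0.0006
gripper_force: 0.2
```

Call:
{"name": "carry_out", "arguments": {
  "rows": [
    {"tx": 0, "ty": 0.0015, "tz": 0, "wx": 0, "wy": 0, "wz": 0, "grip": -1},
    {"tx": 0, "ty": 0, "tz": 0, "wx": 0, "wy": 0, "wz": 0, "grip": -1}
  ]
}}

```text
time_s: 18.32
position: [0.4667, 0.1404, 0.0215]
orientation: [0.0, 0.671, 0.741, -0.001]
ft_force: [-0.3, -0.1, -0.9]
opening: 0.0003
gripper_force: 0.2
```

Call:
{"name": "carry_out", "arguments": {
  "rows": [
    {"tx": 0, "ty": 0.001, "tz": 0, "wx": 0, "wy": 0, "wz": 0, "grip": -1},
    {"tx": 0, "ty": 0, "tz": 0, "wx": 0, "wy": 0, "wz": 0, "grip": -1}
  ]
}}

```text
time_s: 18.58
position: [0.4671, 0.1404, 0.0215]
orientation: [0.0, 0.671, 0.741, -0.001]
ft_force: [-2.1, -0.2, -0.0]
opening: 0.0005
gripper_force: 0.3
```

Call:
{"name": "carry_out", "arguments": {
  "rows": [
    {"tx": 0, "ty": 0.001, "tz": 0, "wx": 0, "wy": 0, "wz": 0, "grip": -1},
    {"tx": 0, "ty": 0, "tz": 0, "wx": 0, "wy": 0, "wz": 0, "grip": -1}
  ]
}}

```text
time_s: 18.82
position: [0.4674, 0.1404, 0.0215]
orientation: [-0.0, 0.671, 0.741, -0.001]
ft_force: [-2.4, -0.1, 2.3]
opening: 0.0005
gripper_force: 1.0
```

Contact felt at 2.4 N. I back off and go behind the middle stone at z ≈ 0.029, above the fins.

Call:
{"name": "carry_out", "arguments": {
  "rows": [
    {"tx": 0, "ty": -0.003, "tz": 0, "wx": 0, "wy": 0, "wz": 0, "grip": -1},
    {"tx": 0, "ty": -0.03, "tz": 0, "wx": 0, "wy": 0, "wz": 0, "grip": -1},
    {"tx": 0, "ty": -0.06, "tz": -0.01, "wx": 0, "wy": 0, "wz": 0, "grip": -1},
    {"tx": 0.049, "ty": 0, "tz": -0.009, "wx": 0, "wy": 0, "wz": 0, "grip": -1},
    {"tx": 0.049, "ty": 0, "tz": 0, "wx": 0, "wy": 0, "wz": 0, "grip": -1},
    {"tx": 0, "ty": 0, "tz": 0, "wx": 0, "wy": 0, "wz": 0, "grip": -1}
  ]
}}

```text
time_s: 19.58
position: [0.426, 0.1763, 0.0292]
orientation: [0.0, 0.671, 0.742, -0.001]
ft_force: [0.0, -1.1, 0.0]
opening: 0.0007
gripper_force: 0.0
```

Run:
```python
from h import *
s=robot.sense(); print(inrack(s['position']),s['ft_force']); faces('f6')
R=ori(YR,0); plan(rack(-.0165,-.000,.0295),R,10)
```

```text
[-0.08195545  0.00102266  0.02915061] [ 0.01799451 -1.06990864  0.02032427]
L 107 x -0.0302 0.0686 y 0.0392
M 50 x -0.0293 0.0363 y -0.0001
R 166 x -0.0305 0.0687 y -0.0401
fence x [0.0561 0.0691 0.0749 0.0805 0.0816]
[-0.0001, 0.0164, -0.0001] [-0.0, 0.0, 0.0]
[-0.0001, 0.0164, -0.0001] [-0.0, 0.0, 0.0]
[-0.0001, 0.0164, -0.0001] [-0.0, 0.0, 0.0]
[-0.0001, 0.0164, -0.0001] [-0.0, 0.0, 0.0]
[-0.0001, 0.0164, -0.0001] [-0.0, 0.0, 0.0]
[-0.0001, 0.0164, -0.0001] [-0.0, 0.0, 0.0]
[-0.0001, 0.0164, -0.0001] [-0.0, 0.0, 0.0]
[-0.0001, 0.0164, -0.0001] [-0.0, 0.0, 0.0]
[-0.0001, 0.0164, -0.0001] [-0.0, 0.0, 0.0]
[-0.0001, 0.0164, -0.0001] [-0.0, 0.0, 0.0]
per row mm 6.543193874199908 deg 0.010495915294653737
```

Call:
{"name": "carry_out", "arguments": {
  "rows": [
    {"tx": -0.0004, "ty": 0.0164, "tz": -0.001, "wx": 0, "wy": 0, "wz": 0, "grip": -1},
    {"tx": -0.0004, "ty": 0.0164, "tz": -0.0005, "wx": 0, "wy": 0, "wz": 0, "grip": -1},
    {"tx": -0.0004, "ty": 0.0164, "tz": 0, "wx": 0, "wy": 0, "wz": 0, "grip": -1},
    {"tx": -0.0004, "ty": 0.0164, "tz": 0, "wx": 0, "wy": 0, "wz": 0, "grip": -1},
    {"tx": 0, "ty": 0.0164, "tz": 0, "wx": 0, "wy": 0, "wz": 0, "grip": -1},
    {"tx": 0, "ty": 0.01, "tz": 0, "wx": 0, "wy": 0, "wz": 0, "grip": -1},
    {"tx": 0, "ty": 0.01, "tz": 0, "wx": 0, "wy": 0, "wz": 0, "grip": -1},
    {"tx": 0, "ty": 0.01, "tz": 0, "wx": 0, "wy": 0, "wz": 0, "grip": -1},
    {"tx": 0, "ty": 0, "tz": 0, "wx": 0, "wy": 0, "wz": 0, "grip": -1}
  ]
}}

```text
time_s: 20.75
position: [0.4714, 0.1796, 0.0297]
orientation: [0.0, 0.671, 0.741, -0.001]
ft_force: [-0.0, 0.6, -0.9]
opening: 0.0007
gripper_force: 0.0
```

Run:
```python
from h import *
s=robot.sense(); print(inrack(s['position']),s['ft_force']); faces('f7')
```

```text
[-0.03637838 -0.00025945  0.02965178] [-0.04576378  0.58471682 -0.91705101]
L 16 x 0.0152 0.0689 y 0.0381
M 2 x 0.0231 0.0258 y 0.0043
R 172 x -0.0304 0.0687 y -0.0402
fence x [0.0559 0.0692 0.0751 0.0804 0.081 ]
```

Call:
{"name": "carry_out", "arguments": {
  "rows": [
    {"tx": 0, "ty": 0.01, "tz": 0, "wx": 0, "wy": 0, "wz": 0, "grip": -1},
    {"tx": 0, "ty": 0.01, "tz": 0, "wx": 0, "wy": 0, "wz": 0, "grip": -1},
    {"tx": 0, "ty": 0.01, "tz": 0, "wx": 0, "wy": 0, "wz": 0, "grip": -1},
    {"tx": 0, "ty": 0.01, "tz": 0, "wx": 0, "wy": 0, "wz": 0, "grip": -1},
    {"tx": 0, "ty": 0.01, "tz": 0, "wx": 0, "wy": 0, "wz": 0, "grip": -1},
    {"tx": 0, "ty": 0.002, "tz": 0, "wx": 0, "wy": 0, "wz": 0, "grip": -1},
    {"tx": 0, "ty": 0, "tz": 0, "wx": 0, "wy": 0, "wz": 0, "grip": -1}
  ]
}}

```text
time_s: 21.68
position: [0.492, 0.1816, 0.0296]
orientation: [0.0, 0.671, 0.741, -0.001]
ft_force: [-0.2, -0.5, -0.2]
opening: 0.0004
gripper_force: 0.0
```

Call:
{"name": "carry_out", "arguments": {
  "rows": [
    {"tx": 0, "ty": 0.0025, "tz": 0, "wx": 0, "wy": 0, "wz": 0, "grip": -1},
    {"tx": 0, "ty": 0, "tz": 0, "wx": 0, "wy": 0, "wz": 0, "grip": -1}
  ]
}}

```text
time_s: 21.92
position: [0.4929, 0.1817, 0.0296]
orientation: [0.0, 0.671, 0.741, -0.001]
ft_force: [-0.5, -0.9, -0.5]
opening: 0.0003
gripper_force: 0.0
```

Call:
{"name": "carry_out", "arguments": {
  "rows": [
    {"tx": 0, "ty": 0.0015, "tz": 0, "wx": 0, "wy": 0, "wz": 0, "grip": -1},
    {"tx": 0, "ty": 0, "tz": 0, "wx": 0, "wy": 0, "wz": 0, "grip": -1}
  ]
}}

```text
time_s: 22.18
position: [0.4936, 0.1818, 0.0297]
orientation: [0.0, 0.671, 0.741, -0.001]
ft_force: [-0.9, -1.2, 1.2]
opening: 0.0005
gripper_force: 0.1
```

Run:
```python
from h import *
s=robot.sense(); print(inrack(s['position']),s['ft_force']); faces('f8')
```

```text
[-0.01414824 -0.00028746  0.02965006] [-0.88844606 -1.22681086  1.22989679]
L 6 x 0.0418 0.0497 y 0.0361
M 1 x 0.0522 0.0522 y 0.0052
R 167 x -0.0305 0.0685 y -0.0401
fence x [0.0702 0.0708 0.0757 0.0811 0.0816]
```

Call:
{"name": "carry_out", "arguments": {
  "rows": [
    {"tx": 0, "ty": 0.002, "tz": 0, "wx": 0, "wy": 0, "wz": 0, "grip": -1},
    {"tx": 0, "ty": 0, "tz": 0, "wx": 0, "wy": 0, "wz": 0, "grip": -1}
  ]
}}

```text
time_s: 22.48
position: [0.4944, 0.1819, 0.0296]
orientation: [0.0, 0.671, 0.741, -0.001]
ft_force: [0.4, -0.1, -0.4]
opening: 0.0004
gripper_force: 0.0
```

Call:
{"name": "carry_out", "arguments": {
  "rows": [
    {"tx": 0, "ty": 0.001, "tz": 0, "wx": 0, "wy": 0, "wz": 0, "grip": -1},
    {"tx": 0, "ty": 0, "tz": 0, "wx": 0, "wy": 0, "wz": 0, "grip": -1}
  ]
}}

```text
time_s: 22.72
position: [0.4947, 0.1819, 0.0296]
orientation: [0.0, 0.671, 0.741, -0.001]
ft_force: [0.2, 0.7, 0.5]
opening: 0.0005
gripper_force: 0.2
```

Call:
{"name": "carry_out", "arguments": {
  "rows": [
    {"tx": 0, "ty": 0.001, "tz": 0, "wx": 0, "wy": 0, "wz": 0, "grip": -1},
    {"tx": 0, "ty": 0, "tz": 0, "wx": 0, "wy": 0, "wz": 0, "grip": -1}
  ]
}}

```text
time_s: 22.98
position: [0.495, 0.1819, 0.0296]
orientation: [-0.0, 0.671, 0.741, -0.001]
ft_force: [-1.6, -0.6, 2.2]
opening: 0.0005
gripper_force: 1.2
```

That is the same contact signature, at TCP x = -0.0127 as predicted. Backing off, lifting clear and checking.

Call:
{"name": "carry_out", "arguments": {
  "rows": [
    {"tx": 0, "ty": -0.003, "tz": 0, "wx": 0, "wy": 0, "wz": 0, "grip": -1},
    {"tx": 0, "ty": -0.03, "tz": 0, "wx": 0, "wy": 0, "wz": 0, "grip": -1},
    {"tx": 0, "ty": -0.1, "tz": 0, "wx": 0, "wy": 0, "wz": 0, "grip": -1},
    {"tx": 0, "ty": -0.1, "tz": -0.1, "wx": 0, "wy": 0, "wz": 0, "grip": -1},
    {"tx": -0.1, "ty": -0.03, "tz": -0.1, "wx": 0, "wy": 0, "wz": 0, "grip": -1},
    {"tx": -0.12, "ty": 0, "tz": -0.09, "wx": 0, "wy": 0, "wz": 0, "grip": -1},
    {"tx": -0.12, "ty": 0, "tz": 0, "wx": 0, "wy": 0, "wz": 0, "grip": -1},
    {"tx": -0.12, "ty": 0, "tz": 0, "wx": 0, "wy": 0, "wz": 0, "grip": -1},
    {"tx": 0, "ty": 0, "tz": 0, "wx": 0, "wy": 0, "wz": 0, "grip": -1}
  ]
}}

```text
time_s: 24.1
position: [0.4083, -0.0135, 0.1459]
orientation: [0.0, 0.673, 0.74, -0.001]
ft_force: [-0.1, 0.3, 0.1]
opening: 0.0003
gripper_force: 0.0
```

Run:
```python
from h import *
s=robot.sense(); print(inrack(s['position']),s['ft_force']); faces('f9')
a=cv2.imread('pics/f9.png'); b,_=robot.snapshot('side'); b=b[...,::-1]
r=lambda a,k:cv2.resize(a,None,fx=k,fy=k,interpolation=cv2.INTER_CUBIC)
o=np.zeros((570,780,3),np.uint8); x=r(a[145:240,145:212],6); o[:570,:402]=x; y=r(b[125:190,175:268],4); o[:260,406:778]=y
cv2.imwrite('pics/c6.png',o)
```

```text
[-0.11849049 -0.18605043  0.14589863] [-0.10443734  0.30407644  0.11752079]
L 165 x -0.0302 0.0685 y 0.0396
M 122 x 0.0015 0.0677 y -0.0001
R 170 x -0.0304 0.0687 y -0.0401
fence x [0.0558 0.0688 0.075  0.0805 0.0817]
```

View pics/c6.png

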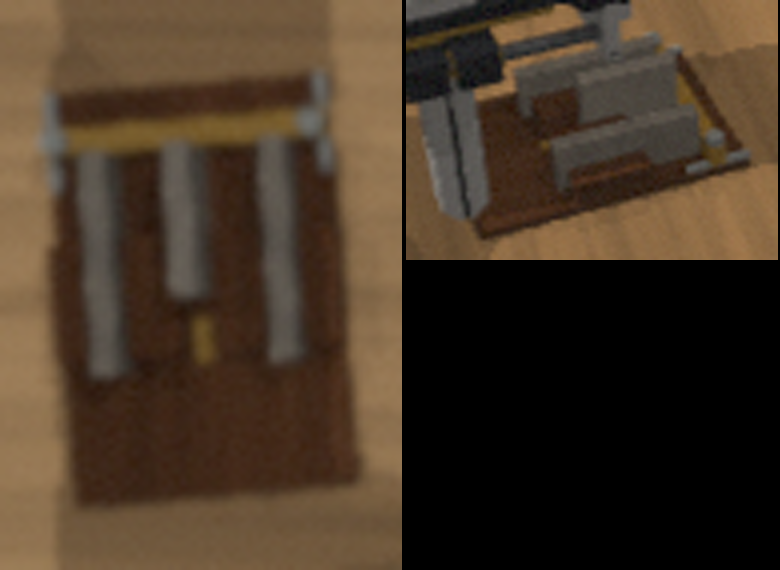

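All three stones stand upright, with their far ends on the fence (crop rows ~150, ~143 and ~140). The fence is at its original x, so I'm handing in.

```bash
python3 -c "
from plant import robot
print(robot.finish_job())"
```

```text
the job is handed in; nothing more can be done
None
```

I handed the job in at about 24 s of the 66 s: the honing stone stands upright in the empty (middle) slot, all three far ends measure against the fence to about 1 mm, and the fence showed no measurable shift, though one push on the left slip read 9.8 N; no verdict came back.

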